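Stack marble serving slabs with a cork sheet between

ROBOT

A 6-joint arm with a two-finger parallel gripper is mounted at the origin on a cart in front of the work surface, level with it; the furniture and walls round the work are solid. World frame = base frame: x ahead of the robot, y to its left, z up, the work surface at z = 0. Lengths are in mm, angles in rad, forces in N, time in s.
With the tool pointing down it reaches from about 375 to 925 mm from the base axis. Payload 5.7 kg.
Tool frame: the origin (TCP) lies where the fingers leave the gripper's body, on its centre line; the fingertips stand 80 mm ahead of it and the grasp point (between the pads) lies 61 mm ahead of it; z points along the fingers, y is the line along which they close (so a half turn about z gives the same grasp; the last joint's range is limited). The gripper opens to 88 mm and grips with 3 to 60 N. Pads are 20 mm wide; open, the fingers measure 115 mm over their backs; the gripper's body (75 mm by 178 mm) begins 61 mm behind the grasp point.
Start: joints at [1.134, 0.359, 1.51, -0, 1.272, -0.115], TCP at [189.76, 569.178, 302.623] pointing down, gripper open.
Joint ranges: [-2.97, 2.97], [-1.01, 2.36], [0.21, 2.38], [-0.96, 4.11], [0.2, 2.71], [-2.98, 2.98]. Speed limits (rad/s): [2.39, 2.39, 3.14, 3.14, 3.14, 3.14].

INTERFACE

Orientations are given as [roll, pitch, yaw] about the fixed x, y, z axes, in that order (R = Rz(yaw) Ry(pitch) Rx(roll)).
In Python, from cell import sense, viewer, r gives the robot as it stands.
- The arm moves only by the tool jog_arm, never from a script. Its argument "targets" is a list of rows, each an object with "dp": the shift along the tool's x, y, z in cm, a list of three; "twist": the turn, a rotation vector about the tool's x, y, z in rad, a list of three; "jaw": the opening, from 0 (shut) to 1 (fully open). A call has 1 to 8 rows; each row shifts and turns the commanded pose from where the row before left it, along the tool's axes as they then stand; what a row does not reach is not made up. A row lasts 1/10 s, in which the tool goes at most 50 mm and 8.59 degrees, less where a joint would pass 70% of its speed; a pose out of reach is approached as far as the arm can. A call is refused whole if a number of a shift passes 5 or a number of a turn 0.15, either way. A call with a gripper value outside its range is refused whole. The fingers move at their own pace and stop on an object; "force" is the grip in N (left out, the last holds). Time passes only in rows, so rows that do not move let the fingers close. It gives the time, the measured TCP pose, the force, the opening and the grip force at its end, in the units of the state.
- sense(): the state, without advancing time (a new reading comes with each control period).
- viewer.get_image(name): name is "side" or "top" or "wrist"; returns a dict with "pixels" (480x640x3 uint8, blue, green, red), "depth" (480x640 float32, mm along the optical axis (not along the pixel's ray), 0 where there is no reading), "mtx" (3x3 intrinsics, pixels), "xyz" and "attitude" of the camera in the world. Camera axes: x right, y down, z forward; pixel columns grow to the right and rows downward; lengths in mm; the calibration is good to about 2 mm. A picture is of the moment at which its call begins.
- r.job_done(): hands the job in; it is judged then, once.
The state is a dict: "time": time; "joint_pos": joint angles; "dq": joint speeds; "effort": joint torques, N m; "position": TCP position; "eef_rot": TCP orientation; "ft_force": force on the tool from outside, world axes, zero at the start; "ft_torque": the same for the moment, N m; "gripper_width": finger opening in mm; "finger_force": force on a finger pad.
Only numpy, scipy, OpenCV 4.12 (cv2) and the standard library are available. Lean on these libraries where they do the work, as an engineer would, in place of code of your own. Each camera call takes 0.05 s, during which the arm holds its last target. There are 200 camera calls.

TASK

Put the marble serving slabs away without stone scratching stone: take the cork sheet from the sloping rest and lay it flat and squarely centred on the marble slab that lies on the wooden board, then set the second marble slab flat on the cork, squarely above the first. Set the slab down gently rather than dropping it, do not push the lower slab out of its place, and leave the other things where they stand.

Things in the scene. Friction and masses are not known exactly. Their poses are not given: they have to be found in the camera images.
- cork_sheet: stiff brown cork sheet, 170 x 66 x 6 mm (x, y, z), loose; starts on the sloping rest, sloping 28 degrees down away from the robot. Origin at the centre of its underside (there 58 mm above the table), x along its length down the slope, z out of its upper face. The rest under it is only 44 mm wide, so its long sides overhang 11 mm and its width can be gripped at mid-length
- rest: fixed light-wood sloping rest: base 160 x 64 mm on the table, a 44 mm wide panel falling at 28 degrees from its near end (about 97 mm high) to its far end (18 mm high), with a 56 mm wide lip that stands 4 mm above the panel under the sheet's lower end. Origin on the table under the middle, x points to its low, far end
- board: fixed mid-brown wooden board lying on the table, 190 x 96 mm, top 12 mm above the table. Origin at the centre of its underside, x along its length
- lower_slab: white marble slab, 160 x 56 x 16 mm (x, y, z), lying loose on the wooden board, its top 28 mm above the table. Origin at the centre of its underside, x along its length, z up
- second_slab: a like white marble slab, 160 x 56 x 16 mm (x, y, z), lying flat on the bare table, about 0.4 kg. Origin at the centre of its underside, x along its length, z up
- ring_cutter: bystander: tin ring cutter, 66 mm across, 32 mm high, standing between the work spots; origin under its centre
- steel_cup: bystander: small steel cup, 71 mm across, 42 mm high, standing between the work spots; origin under its centre
- jar: bystander: glass jar with a lid, 66 mm across, 120 mm high, at the left; origin under its centre
- timer: bystander: round kitchen timer, 66 mm across, 55 mm high, at the right; origin under its centre

How it is judged:
By the outcome, as a careful person would: the job done as asked, in the order asked, and still so for the second after the job is handed in, with the robot touching nothing.
It also fails if it takes over 72 s, if anything falls off the work surface, if the arm or the gripper's body presses on something with over 40 N, if the wrist force passes 120 N, or if a joint passes its speed limit or range.

## Working session

There is one attempt and no reset: what is moved stays moved. The work goes in short steps, Python scripts to look and compute and a tool call to move; the robot and the scene stay as the last step left them, time stands still between calls to the robot, and variables do not carry over. Pictures are saved under pics/ and viewed, at most 10 in all, crops included, and the job is handed in when it is done.

Besides the shell and the picture viewer there is one more tool, called after "Request:" as name([rows], argument=value, ...), one row to a line, values as JSON. jog_arm: Moves the arm, as the interface text tells. Its arguments: {"type":"object","properties":{"targets":{"type":"array","items":{"type":"object","properties":{"dp":{"type":"array","items":{"type":"number"}},"twist":{"type":"array","items":{"type":"number"}},"jaw":{"type":"number"}}}},"force":{"type":"number"}},"required":["targets"]}

```bash
mkdir -p pics; ls; cat > h.py <<'E'
import numpy as np, cv2
from scipy.spatial.transform import Rotation as Ro
from cell import sense, viewer, r
def grab(n):
    d=viewer.get_image(n); d['R']=np.array(d['attitude']); return d
def cloud(d):
    K=np.array(d['mtx']); z=d['depth']; v,u=np.mgrid[:480,:640]
    a=np.array(d['attitude'],float); R=a if a.shape==(3,3) else Ro.from_euler('xyz',a).as_matrix() if a.size==3 else None
    P=np.stack([(u-K[0,2])/K[0,0]*z,(v-K[1,2])/K[1,1]*z,z],-1)
    return P@R.T+np.array(d['xyz'])
E
python3 - <<'E'
from h import *
print(sense())
for n in('top','side'):
    d=grab(n); print(n,d['mtx'],d['xyz'],d['attitude']); cv2.imwrite(f'pics/{n}0.png',d['pixels'])
    np.savez(f'{n}0.npz',**{k:np.array(v) for k,v in d.items()})
E
```

```text
pics
{'time': 0.0, 'joint_pos': array([ 1.13389500e+00,  3.59515596e-01,  1.51143202e+00, -2.36820001e-05,
        1.27247723e+00, -1.15107581e-01]), 'dq': array([ 9.44505088e-04,  1.66274568e-03,  2.63633688e-04,  9.90326640e-04,
       -1.32585630e-03,  7.37417755e-05]), 'effort': array([ 1.67548111e-03, -5.15366578e+01, -2.70719701e+01,  6.74056727e-02,
        3.49448109e-02, -1.33749063e-04]), 'position': array([189.54868696, 568.70182541, 301.80330251]), 'eef_rot': array([-3.13976999e+00, -1.87959762e-04,  2.81980571e+00]), 'ft_force': array([ 0.53170902, -0.36548333,  0.08527345]), 'ft_torque': array([-0.02669071, -0.00491082, -0.00962541]), 'finger_force': 0.0, 'gripper_width': 87.73546719029366}
top [[489.82847824   0.         316.08992618]
 [  0.         489.82847824 237.90962553]
 [  0.           0.           1.        ]] [ 280.50502691    6.13160898 1363.02297975] [-2.95494709e+00  1.82913850e-03 -1.57714600e+00]
side [[446.36025238   0.         318.86120043]
 [  0.         446.36025238 239.05527035]
 [  0.           0.           1.        ]] [  35.05751758 -790.70254748  907.20129385] [-2.31780074  0.01781216 -0.54753767]
```

View pics/top0.png

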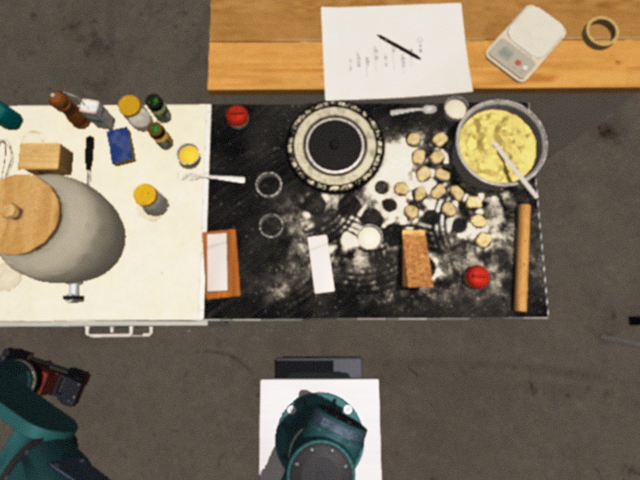

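View pics/side0.png

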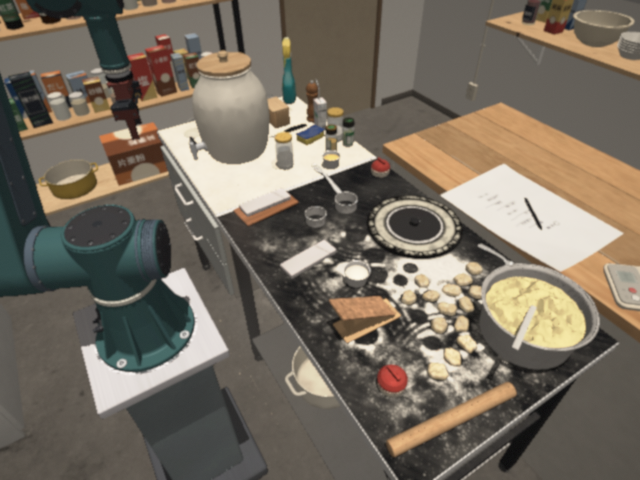

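Top view: cork on the rest at (416,258), second slab at (320,264), lower slab on the board at (220,262), ring cutter at (271,225), cup at (369,237). The side view agrees. At about 2.8 mm per pixel these are coarse, so I'll refine with the wrist camera.

```bash
cat >> h.py <<'E'
def camR(d):
    a=np.array(d['attitude'],float); return a if a.shape==(3,3) else Ro.from_euler('xyz',a).as_matrix()
def onplane(d,uv,h):
    uv=np.atleast_2d(uv).astype(float); K=np.array(d['mtx'])
    D=np.c_[(uv-K[[0,1],[2,2]])/K[[0,1],[0,1]],np.ones(len(uv))]@camR(d).T; o=np.array(d['xyz'])
    return o+D*((h-o[2])/D[:,2])[:,None]
def rect(d,mask,h,seed=None):
    """largest blob (or at seed xy) -> min-area rect of its pixels cast on plane h"""
    n,L,S,C=cv2.connectedComponentsWithStats(mask.astype(np.uint8))
    best=None
    for i in range(1,n):
        if S[i,4]<60: continue
        c=onplane(d,C[i],h)[0]
        s=S[i,4] if seed is None else -np.hypot(*(c[:2]-seed))
        if best is None or s>best[0]: best=(s,i)
    i=best[1]; cs,_=cv2.findContours((L==i).astype(np.uint8),cv2.RETR_EXTERNAL,cv2.CHAIN_APPROX_NONE)
    c=max(cs,key=cv2.contourArea).reshape(-1,2); P=onplane(d,c,h)[:,:2].astype(np.float32)
    (x,y),(w,l),a=cv2.minAreaRect(P)
    if w<l: w,l,a=l,w,a+90
    a=(a+90)%180-90
    return np.round([x,y,w,l,a],1),C[i].round()
E
python3 - <<'E'
from h import *
d=dict(np.load('top0.npz')); hsv=cv2.cvtColor(d['pixels'],cv2.COLOR_BGR2HSV)
X=cloud(d)
for n,(u,v) in dict(cork=(416,258),s2=(320,264),low=(220,262),ring=(271,225),cup=(369,237),timer=(477,277),jar=(147,197),tab=(350,290)).items(): print(n,hsv[v,u],X[v,u].round())
w=(hsv[...,1]<60)&(hsv[...,2]>150)
x=X[258,416]
print(rect(d,w,16,X[264,320][:2]),rect(d,w,28,X[262,220][:2]))
o=(hsv[...,0]<20)&(hsv[...,1]>90)&(hsv[...,2]>60)
print(rect(d,o,60,X[258,416][:2]), rect(d,o,12,X[290,235][:2]))
# cork plane
m=(np.hypot(*(np.moveaxis(X[...,:2],-1,0)-x[:2].reshape(2,1,1)))<120)&(X[...,2]>20)&(X[...,2]<130)&o
P=X[m];A=np.c_[P[:,:2],np.ones(len(P))];c=np.linalg.lstsq(A,P[:,2],rcond=None)[0];print(len(P),c,np.degrees(np.arctan(np.hypot(*c[:2]))),np.degrees(np.arctan2(-c[1],-c[0])),P.mean(0))
d=grab('wrist');cv2.imwrite('pics/w0.png',d['pixels']);print(d['xyz'],d['mtx'],camR(d).round(3),sense()['position'])
E
```

```text
cork [ 15 167 188] [ 469. -260.   64.]
s2 [ 12  14 243] [462.  -3.  12.]
low [ 18  22 236] [467. 272.  27.]
ring [ 9 37 48] [577. 135.  -3.]
cup [ 23  23 250] [ 533. -139.   37.]
timer [  3 220 183] [ 420. -427.   42.]
jar [ 22 216 225] [628. 451. 119.]
tab [23 28 37] [390. -86.  -3.]
(array([464.9, -11.6, 165.9,  99.4,  18.5]), array([320., 263.])) (array([467.8, 279.8, 160.1,  55. ,   2. ]), array([217., 262.]))
(array([ 469.7, -264.4,  159.8,   85. ,   -1. ]), array([416., 260.])) (array([465.8, 271.9, 195.3,  99.9,   5.5]), array([226., 266.]))
1294 [-5.28273842e-01  2.04886590e-02  3.14379892e+02] 27.864110181471396 -2.2210556700362107 [ 463.16330352 -262.94841857   64.31537306]
[117.26006856 591.42665638 383.80305841] [[406.26629261   0.         317.00359377]
 [  0.         406.26629261 236.14269967]
 [  0.           0.           1.        ]] [[ 0.316  0.913  0.259]
 [ 0.949 -0.304 -0.088]
 [-0.002  0.273 -0.962]] [189.57230872 568.82042668 301.99896461]
```

Request:
jog_arm([
  {"twist": [0, 0, -0.107]},
  {"twist": [0, 0, -0.107]},
  {"twist": [0, 0, -0.108]},
  {"dp": [-2.4, -2.9, 0]},
  {"dp": [-2.4, -2.9, 0]},
  {"dp": [-2.5, -3, 0]},
  {"dp": [-2.4, -2.9, 0]},
  {"dp": [-2.5, -3, 0]},
])

```text
invalid input
```

Request:
jog_arm([
  {"dp": [-2.4, -2.9, 0]},
  {"dp": [-2.5, -3, 0]},
  {"dp": [-2.4, -2.9, 0]},
  {"dp": [-2.5, -3, 0]},
  {"dp": [-2.5, -2.9, 0]},
  {},
  {},
])

```text
invalid input
```

```bash
python3 - <<'E'
from h import *
s=sense();print(s['time'],s['position'],s['eef_rot'],s['joint_pos'].round(2))
d=grab('wrist');np.savez('wl.npz',**d);cv2.imwrite('pics/wl.png',d['pixels'])
hsv=cv2.cvtColor(d['pixels'],cv2.COLOR_BGR2HSV)
w=(hsv[...,1]<60)&(hsv[...,2]>150)
print(rect(d,w,28,np.array([466,272])))
o=((hsv[...,0]<20)&(hsv[...,1]>90))
print(rect(d,o,12,np.array([466,272])))
E
```

```text
0.15 [189.57230872 568.82042668 301.99896461] [-3.14015759e+00 -1.84658553e-04  2.81983931e+00] [ 1.13  0.36  1.51  0.    1.27 -0.12]
(array([405.7, 300.5,  23. ,  17.7, -18.3]), array([148., 472.]))
(array([391.5, 305.5,  89.9,  65.8, -18.3]), array([146., 444.]))
```

View pics/wl.png

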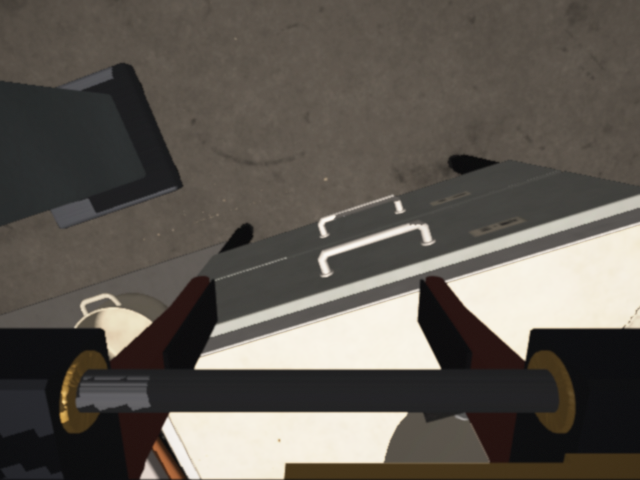

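The wrist view shows the open fingers in the lower half and the gripper bar at row 390. The free view is rows 0–280, and the call was refused, so I'll give all the fields.

Request:
jog_arm([
  {"dp": [0, 0, 0], "twist": [0, 0, -0.107], "jaw": 1},
  {"dp": [0, 0, 0], "twist": [0, 0, -0.107], "jaw": 1},
  {"dp": [0, 0, 0], "twist": [0, 0, -0.108], "jaw": 1},
  {"dp": [-2.9, -3, 0], "twist": [0, 0, 0], "jaw": 1},
  {"dp": [-2.9, -3, 0], "twist": [0, 0, 0], "jaw": 1},
  {"dp": [-2.9, -3, 0], "twist": [0, 0, 0], "jaw": 1},
  {"dp": [-2.9, -3, 0], "twist": [0, 0, 0], "jaw": 1},
  {"dp": [-2.9, -3, 0], "twist": [0, 0, 0], "jaw": 1},
], force=25)

```text
time: 1.0
position: [335.6, 417.9, 302.6]
eef_rot: [-3.141, -0.0, -3.141]
ft_force: [0.8, 0.9, -0.3]
gripper_width: 87.9
finger_force: 0.0
```

Request:
jog_arm([
  {"dp": [-2.9, -3, 0], "twist": [0, 0, 0], "jaw": 1},
  {"dp": [-2.9, -3, 0], "twist": [0, 0, 0], "jaw": 1},
  {"dp": [-2.9, -3, 0], "twist": [0, 0, 0], "jaw": 1},
  {"dp": [-2.9, -3, 0], "twist": [0, 0, 0], "jaw": 1},
  {"dp": [-2.5, -2.6, 0], "twist": [0, 0, 0], "jaw": 1},
  {"dp": [0, 0, 0], "twist": [0, 0, 0], "jaw": 1},
  {"dp": [0, 0, 0], "twist": [0, 0, 0], "jaw": 1},
])

```text
time: 1.7
position: [476.0, 272.7, 302.4]
eef_rot: [3.142, -0.001, 3.14]
ft_force: [-0.8, -0.1, -0.1]
gripper_width: 87.7
finger_force: 0.0
```

```bash
cat > m1.py <<'E'
from h import *
s=sense();print(s['time'],s['position'],s['eef_rot'],s['joint_pos'].round(2))
d=grab('wrist');np.savez('wl.npz',**d);cv2.imwrite('pics/wl2.png',d['pixels'])
hsv=cv2.cvtColor(d['pixels'],cv2.COLOR_BGR2HSV)
w=(hsv[...,1]<60)&(hsv[...,2]>150)
print(rect(d,w,28,np.array([466,272])))
o=((hsv[...,0]<20)&(hsv[...,1]>90))
print(rect(d,o|w,12,np.array([466,272])))
X=cloud(d)
for z in (12,28):
    m=(abs(X[...,2]-z)<6)&(abs(X[...,0]-466)<110)&(abs(X[...,1]-272)<80)
    print(z,m.sum(),np.median(X[m],0))
E
python3 m1.py
```

```text
1.7 [476.02548692 272.67373696 302.37942774] [ 3.14156595e+00 -8.56550550e-04  3.13963659e+00] [ 0.39  0.29  1.62  0.    1.24 -1.17]
(array([420.7, 254.4,  67.9,  21.7,  19.4]), array([301., 148.]))
(array([478.3, 391.6, 351.7, 344.7, -89.4]), array([476., 171.]))
12 9897 [441.04386141 246.36320083  11.79255695]
28 11106 [456.78905199 279.30836933  27.81737394]
```

View pics/wl2.png

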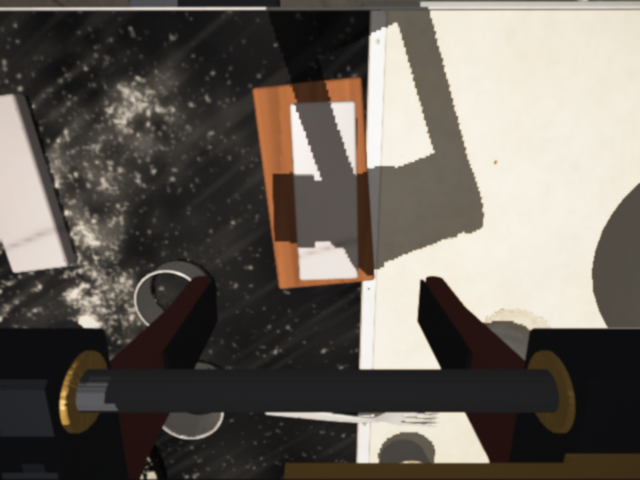

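The wrist view shows the slab on the board at (325,190), with a shadow of the gripper across it; the second slab is at the left edge. The shadow breaks the colour mask, so I'll mask by saturation together with depth.

```bash
cat >> h.py <<'E'
def slab(d,h,lo,hi,c,sat=70,R=130):
    X=cloud(d);hsv=cv2.cvtColor(d['pixels'],cv2.COLOR_BGR2HSV)
    m=(X[...,2]>lo)&(X[...,2]<hi)&(np.hypot(X[...,0]-c[0],X[...,1]-c[1])<R)
    a=rect(d,m,h,np.array(c)); b=rect(d,m&(hsv[...,1]<sat),h,np.array(c)); return a,b,np.median(X[m][:,2]).round(1)
E
python3 - <<'E'
from h import *
d=dict(np.load('wl.npz'))
print(slab(d,28,21,35,(466,275)))
X=cloud(d);hsv=cv2.cvtColor(d['pixels'],cv2.COLOR_BGR2HSV)
m=(X[...,2]>6)&(X[...,2]<35)&(np.hypot(X[...,0]-466,X[...,1]-272)<130)
print(rect(d,m,12,np.array([466,272])))
print([hsv[v,u] for u,v in((310,110),(320,200),(325,265),(290,210),(265,120))])
E
```

```text
((array([463.9, 279.4, 158.6,  55.5,   2.2]), array([326., 189.])), (array([463.7, 279.2, 158.2,  55.2,   2.2]), array([325., 189.])), np.float64(27.8))
(array([461.6, 271.8, 188.4,  95.2,   5.6]), array([317., 181.]))
[array([12, 28, 92], dtype=uint8), array([ 8, 31, 91], dtype=uint8), array([ 13,  15, 237], dtype=uint8), array([ 11, 155,  56], dtype=uint8), array([ 12, 164, 184], dtype=uint8)]
```

Request:
jog_arm([
  {"dp": [0, -4.5, 0], "twist": [0, 0, 0], "jaw": 1},
  {"dp": [0, -4.5, 0], "twist": [0, 0, 0], "jaw": 1},
  {"dp": [0, -4.5, 0], "twist": [0, 0, 0], "jaw": 1},
  {"dp": [0, -4.5, 0], "twist": [0, 0, 0], "jaw": 1},
  {"dp": [0, -4.5, 0], "twist": [0, 0, 0], "jaw": 1},
  {"dp": [0, -4.5, 0], "twist": [0, 0, 0], "jaw": 1},
  {"dp": [0, 0, 0], "twist": [0, 0, 0], "jaw": 1},
  {"dp": [0, 0, 0], "twist": [0, 0, 0], "jaw": 1},
])

```text
time: 2.55
position: [475.5, 3.7, 302.7]
eef_rot: [3.141, -0.0, 3.141]
ft_force: [0.2, 0.7, -0.4]
gripper_width: 87.8
finger_force: 0.0
```

```bash
python3 - <<'E'
from h import *
s=sense();print(s['time'],s['position'],s['eef_rot'])
d=grab('wrist');np.savez('ws.npz',**d);cv2.imwrite('pics/ws.png',d['pixels'])
print(slab(d,16,9,25,(462,-3)))
E
```

```text
2.55 [475.4707821    3.73854185 302.66343996] [ 3.14084989e+00 -3.12567077e-04  3.14054316e+00]
((array([458.7,  -6.4, 158.7,  55.5,   7.3]), array([306., 182.])), (array([458.7,  -6.4, 158.7,  55.5,   7.3]), array([306., 182.])), np.float64(15.8))
```

Request:
jog_arm([
  {"dp": [-0.5, -4.5, 0], "twist": [0, 0, 0], "jaw": 1},
  {"dp": [-0.5, -4.5, 0], "twist": [0, 0, 0], "jaw": 1},
  {"dp": [-0.5, -4.5, 0], "twist": [0, 0, 0], "jaw": 1},
  {"dp": [-0.5, -4.5, 0], "twist": [0, 0, 0], "jaw": 1},
  {"dp": [-0.5, -4.5, 0], "twist": [0, 0, 0], "jaw": 1},
  {"dp": [-0.5, -3.7, 0], "twist": [0, 0, 0], "jaw": 1},
  {"dp": [0, 0, 0], "twist": [0, 0, 0], "jaw": 1},
  {"dp": [0, 0, 0], "twist": [0, 0, 0], "jaw": 1},
])

```text
time: 3.4
position: [506.6, -257.1, 302.2]
eef_rot: [3.14, -0.001, -3.14]
ft_force: [-0.5, 1.2, -0.6]
gripper_width: 87.6
finger_force: 0.0
```

```bash
python3 - <<'E'
from h import *
s=sense();print(s['time'],s['position'],s['eef_rot'])
d=grab('wrist');np.savez('wc.npz',**d);cv2.imwrite('pics/wc.png',d['pixels'])
X=cloud(d);hsv=cv2.cvtColor(d['pixels'],cv2.COLOR_BGR2HSV)
m=(X[...,2]>22)&(X[...,2]<125)&(abs(X[...,0]-466)<120)&(abs(X[...,1]+262)<55)
P=X[m]
for k in range(3):
    A=np.c_[P[:,:2],np.ones(len(P))];c=np.linalg.lstsq(A,P[:,2],rcond=None)[0];e=abs(A@c-P[:,2]);P=P[e<4]
n=np.array([-c[0],-c[1],1]);n/=np.linalg.norm(n);print('n',n.round(3),len(P),np.degrees(np.arccos(n[2])))
# in-plane rect
ex=np.array([n[2],0,-n[0]]);ex/=np.linalg.norm(ex);ey=np.cross(n,ex)
Q=np.c_[P@ex,P@ey].astype(np.float32);h0=(P@n).mean()
(a,b),wh,an=cv2.minAreaRect(Q);print(wh,an,'top centre',a*ex+b*ey+h0*n)
print(np.percentile(Q,[1,99],axis=0))
E
```

```text
3.4 [ 506.56296655 -257.08250987  302.21295208] [ 3.14020642e+00 -7.10987404e-04 -3.14031904e+00]
n [ 0.469 -0.016  0.883] 16692 27.969720131585227
(66.08364868164062, 172.048583984375) 88.43052673339844 top centre [ 462.45464476 -264.67541376   63.10871516]
[[ 293.70226105 -292.44319397]
 [ 459.80825226 -227.18187027]]
```

View pics/wc.png

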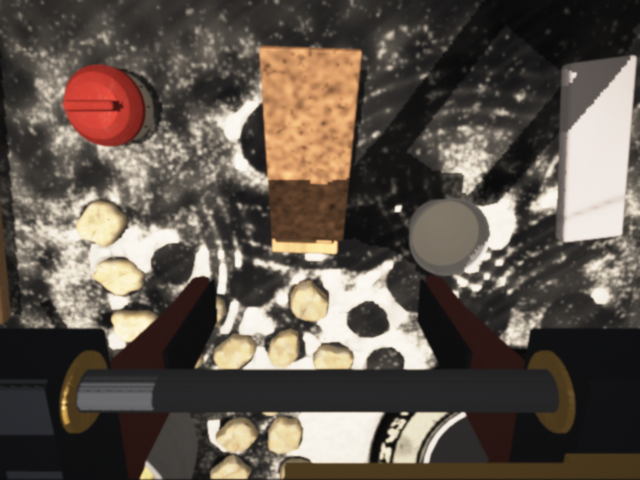

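The wrist view shows the cork at (312,130) on its rest, the cup at (447,235), the timer at (105,105) and the second slab at (595,150). Sizes come out at 66×172 mm with a 28° slope, so they match; now go for the cork.

Request:
jog_arm([
  {"dp": [-1.2, -0.4, 3], "twist": [0, 0, 0.03], "jaw": 1},
  {"dp": [-1.2, -0.3, 3], "twist": [0, 0, 0], "jaw": 1},
  {"dp": [-1.1, -0.3, 3], "twist": [0, 0, 0], "jaw": 1},
  {"dp": [0, 0, 0], "twist": [0, 0.122, 0], "jaw": 1},
  {"dp": [0, 0, 0], "twist": [0, 0.122, 0], "jaw": 1},
  {"dp": [0, 0, 0], "twist": [0, 0.122, 0], "jaw": 1},
  {"dp": [0, 0, 0], "twist": [0, 0.122, 0], "jaw": 1},
  {"dp": [0, 0, 0], "twist": [0, 0, 0], "jaw": 1},
])

```text
time: 4.25
position: [542.3, -266.5, 210.8]
eef_rot: [3.14, -0.492, 3.117]
ft_force: [-0.0, 0.5, -0.4]
gripper_width: 87.8
finger_force: 0.0
```

```bash
cat >> h.py <<'E'
def err(p,R):
    "tool-frame cm and rad from the present pose to target"
    s=sense();C=Ro.from_euler('xyz',s['eef_rot']); T=Ro.from_matrix(R)
    print(s['time'],s['position'].round(1),'dp',(C.inv().apply(np.array(p)-s['position'])/10).round(2),'tw',(C.inv()*T).as_rotvec().round(3),'ft',s['ft_force'].round(1),s['gripper_width'])
def frame(xl,n):
    z=-np.array(n,float)/np.linalg.norm(n); x=-np.array(xl,float); x-=x@z*z; x/=np.linalg.norm(x); return np.c_[x,np.cross(z,x),z]
E
cat > e.py <<'E'
from h import *
n=np.array([.4692,-.0155,.883]); y=np.radians(-1.8)
F=frame([np.cos(y),np.sin(y),-.53],n); err(np.array([462.5,-264.7,63.1])+69*n,F); print(F.round(3))
E
python3 e.py
```

```text
4.25 [ 542.3 -266.5  210.8] dp [ 0.09 -0.06  9.89] tw [-0.002 -0.003  0.006] ft [-0.   0.5 -0.4] 87.83579936915535
[[-0.883  0.032 -0.469]
 [ 0.028  0.999  0.015]
 [ 0.469  0.001 -0.883]]
```

Request:
jog_arm([
  {"dp": [0.1, 0, 3], "twist": [0, 0, 0.005], "jaw": 1},
  {"dp": [0, 0, 3], "twist": [0, 0, 0], "jaw": 1},
  {"dp": [0, 0, 2], "twist": [0, 0, 0], "jaw": 1},
  {"dp": [0, 0, 1], "twist": [0, 0, 0], "jaw": 1},
  {"dp": [0, 0, 0.9], "twist": [0, 0, 0], "jaw": 1},
  {"dp": [0, 0, 0], "twist": [0, 0, 0], "jaw": 1},
  {"dp": [0, 0, 0], "twist": [0, 0, 0], "jaw": 1},
])

```text
time: 4.95
position: [494.1, -268.1, 126.5]
eef_rot: [-3.138, -0.486, 3.106]
ft_force: [0.0, 0.4, 0.2]
gripper_width: 87.8
finger_force: 0.0
```

```bash
python3 e.py
```

```text
4.95 [ 494.1 -268.1  126.5] dp [-0.17  0.24  0.18] tw [-0.002  0.003 -0.004] ft [0.  0.4 0.2] 87.82230408844782
[[-0.883  0.032 -0.469]
 [ 0.028  0.999  0.015]
 [ 0.469  0.001 -0.883]]
```

Request:
jog_arm([
  {"dp": [-0.1, 0.15, 0.1], "twist": [0, 0, 0], "jaw": 1},
  {"dp": [0, 0, 0], "twist": [0, 0, 0], "jaw": 0.85},
  {"dp": [0, 0, 0], "twist": [0, 0, 0], "jaw": 0.8},
  {"dp": [0, 0, 0], "twist": [0, 0, 0], "jaw": 0.6},
  {"dp": [0, 0, 0], "twist": [0, 0, 0], "jaw": 0.6},
  {"dp": [0, 0, 0], "twist": [0, 0, 0], "jaw": 0.6},
  {"dp": [0, 0, 0], "twist": [0, 0, 0], "jaw": 0.6},
], force=15)

```text
time: 5.65
position: [494.1, -266.6, 124.5]
eef_rot: [-3.139, -0.488, 3.106]
ft_force: [1.7, 0.2, 1.9]
gripper_width: 65.5
finger_force: 15.0
```

```bash
python3 e.py
```

```text
5.65 [ 494.1 -266.6  124.5] dp [-0.08  0.09  0.01] tw [-0.002  0.001 -0.004] ft [1.7 0.2 1.9] 65.46700340939725
[[-0.883  0.032 -0.469]
 [ 0.028  0.999  0.015]
 [ 0.469  0.001 -0.883]]
```

Request:
jog_arm([
  {"dp": [0, 0, -1], "twist": [0, 0, 0], "jaw": 0.6},
  {"dp": [0, 0, -2], "twist": [0, 0, 0], "jaw": 0.6},
  {"dp": [0, 0, -3], "twist": [0, 0, 0], "jaw": 0.6},
  {"dp": [0, 0, -3], "twist": [0, 0, 0], "jaw": 0.6},
  {"dp": [0, 0, -2], "twist": [0, -0.05, 0], "jaw": 0.6},
  {"dp": [0, 0, -1], "twist": [0, -0.09, 0], "jaw": 0.6},
  {"dp": [0, 0, 0], "twist": [0, -0.1, 0], "jaw": 0.6},
  {"dp": [0, 0, 0], "twist": [0, -0.1, 0], "jaw": 0.6},
])

```text
time: 6.45
position: [550.3, -268.3, 231.7]
eef_rot: [-3.138, -0.141, 3.107]
ft_force: [0.1, 0.2, -0.4]
gripper_width: 65.4
finger_force: 15.0
```

Request:
jog_arm([
  {"dp": [0, 0, 0], "twist": [0, -0.1, 0], "jaw": 0.6},
  {"dp": [0, 0, 0], "twist": [0, -0.048, -0.035], "jaw": 0.6},
  {"dp": [0, 0, 0], "twist": [0, 0, -0.035], "jaw": 0.6},
  {"dp": [0, 0, 0], "twist": [0, 0, 0], "jaw": 0.6},
  {"dp": [0, 0, 0], "twist": [0, 0, 0], "jaw": 0.6},
])

```text
time: 6.95
position: [549.6, -268.2, 231.0]
eef_rot: [-3.14, 0.001, -3.107]
ft_force: [-0.3, -0.3, -0.6]
gripper_width: 65.9
finger_force: 15.0
```

```bash
cat > c.py <<'E'
from h import *
F=frame([np.cos(.038),np.sin(.038),0],[0,0,1]); err([463.9,279.4,200],F)
s=sense();C=Ro.from_euler('xyz',s['eef_rot'])
d=grab('wrist');cv2.imwrite('pics/wcork.png',d['pixels']);np.savez('wcork.npz',**d)
X=C.inv().apply((cloud(d)-s['position']).reshape(-1,3)).reshape(480,640,3)
hsv=cv2.cvtColor(d['pixels'],cv2.COLOR_BGR2HSV)
m=(X[...,2]>55)&(X[...,2]<85)&(abs(X[...,1])<45)&(abs(X[...,0])<120)&(hsv[...,0]<25)&(hsv[...,1]>80)
n,L,S,_=cv2.connectedComponentsWithStats(m.astype(np.uint8)); m=L==1+S[1:,4].argmax()
P=X[m];A=np.c_[P[:,:2],np.ones(len(P))];c=np.linalg.lstsq(A,P[:,2],rcond=None)[0]
print('tool-frame plane',c.round(3)); (ctr,wh,a)=cv2.minAreaRect(P[:,:2].astype(np.float32));print(ctr,wh,a,len(P))
print('x range',np.percentile(P[:,0],[.3,99.7]), 'y centre by x:',[(x,np.percentile(P[abs(P[:,0]-x)<4,1],[1,99]).round(1)) for x in(-60,-30,30,50,70) if (abs(P[:,0]-x)<4).sum()>20])
E
python3 c.py
```

```text
6.95 [ 549.6 -268.2  231. ] dp [ 6.67 55.03  2.98] tw [-0.002  0.001 -0.003] ft [-0.3 -0.3 -0.6] 65.91544685035498
tool-frame plane [-0.0000e+00 -1.0000e-03  6.8556e+01]
(29.48154067993164, -1.1100959777832031) (83.97242736816406, 110.56270599365234) 89.61354064941406 47292
x range [-24.59042186  84.28288207] y centre by x: [(30, array([-33.1,  30.8])), (50, array([-33.4,  30.7])), (70, array([-33.7,  30.6]))]
```

View pics/wcork.png

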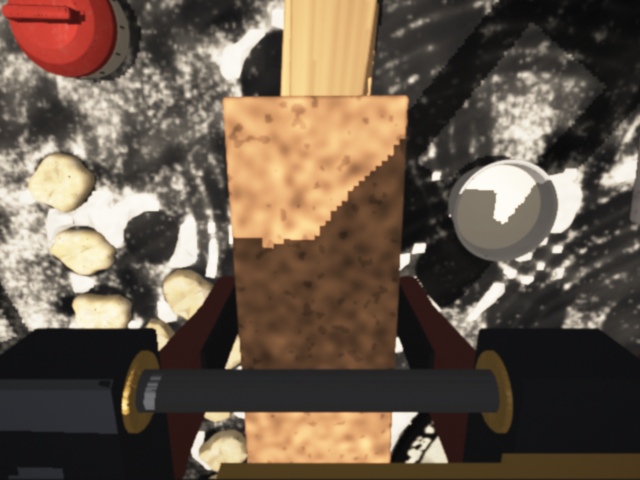

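The cork is held level and centred, spanning (225–408, 97) at its near end. Its top face is 68.6 mm ahead of the TCP. Carry it over the slab.

Request:
jog_arm([
  {"dp": [0.3, 2, 0], "twist": [0, 0, 0], "jaw": 0.6},
  {"dp": [0.5, 4.2, 0], "twist": [0, 0, 0], "jaw": 0.6},
  {"dp": [0.5, 4.2, 0], "twist": [0, 0, 0], "jaw": 0.6},
  {"dp": [0.5, 4.2, 0], "twist": [0, 0, 0], "jaw": 0.6},
  {"dp": [0.5, 4.2, 0], "twist": [0, 0, 0], "jaw": 0.6},
  {"dp": [0.5, 4.2, 0], "twist": [0, 0, 0], "jaw": 0.6},
  {"dp": [0.5, 4.2, 0], "twist": [0, 0, 0], "jaw": 0.6},
  {"dp": [0.5, 4.2, 0], "twist": [0, 0, 0], "jaw": 0.6},
])

```text
time: 7.8
position: [499.3, 46.8, 230.0]
eef_rot: [-3.14, -0.0, -3.106]
ft_force: [1.0, 0.4, -0.6]
gripper_width: 66.3
finger_force: 15.0
```

Request:
jog_arm([
  {"dp": [0.5, 4.2, 0], "twist": [0, 0, 0], "jaw": 0.6},
  {"dp": [0.5, 4.2, 0.5], "twist": [0, 0, 0], "jaw": 0.6},
  {"dp": [0.5, 4.2, 0.5], "twist": [0, 0, 0], "jaw": 0.6},
  {"dp": [0.5, 4.2, 1], "twist": [0, 0, 0], "jaw": 0.6},
  {"dp": [0.5, 4.2, 1], "twist": [0, 0, 0], "jaw": 0.6},
  {"dp": [0.4, 2.5, 0], "twist": [0, 0, 0], "jaw": 0.6},
  {"dp": [0, 0, 0], "twist": [0, 0, 0], "jaw": 0.6},
  {"dp": [0, 0, 0], "twist": [0, 0, 0], "jaw": 0.6},
])

```text
time: 8.6
position: [462.2, 278.5, 199.6]
eef_rot: [-3.139, -0.001, -3.104]
ft_force: [0.1, -1.1, -0.2]
gripper_width: 66.0
finger_force: 15.0
```

```bash
cat > p.py <<'E'
from h import *
F=frame([np.cos(.036),np.sin(.036),0],[0,0,1]); err([464,280.5,103.5],F)
E
python3 p.py
```

```text
8.6 [462.2 278.5 199.6] dp [-0.19  0.21  9.6 ] tw [-0.002 -0.001  0.002] ft [ 0.1 -1.1 -0.2] 66.0153892169243
```

Request:
jog_arm([
  {"dp": [-0.2, 0.2, 2], "twist": [0, 0, 0], "jaw": 0.6},
  {"dp": [0, 0, 2.5], "twist": [0, 0, 0], "jaw": 0.6},
  {"dp": [0, 0, 2], "twist": [0, 0, 0], "jaw": 0.6},
  {"dp": [0, 0, 1.5], "twist": [0, 0, 0], "jaw": 0.6},
  {"dp": [0, 0, 1], "twist": [0, 0, 0], "jaw": 0.6},
  {"dp": [0, 0, 0], "twist": [0, 0, 0], "jaw": 0.6},
  {"dp": [0, 0, 0], "twist": [0, 0, 0], "jaw": 0.6},
  {"dp": [0, 0, 0], "twist": [0, 0, 0], "jaw": 0.6},
])

```text
time: 9.4
position: [465.7, 279.9, 110.6]
eef_rot: [-3.141, 0.001, -3.106]
ft_force: [-0.0, 0.6, -0.8]
gripper_width: 65.9
finger_force: 15.0
```

```bash
python3 p.py; python3 - <<'E'
from h import *
for n in('top','side'):
    d=grab(n); X=cloud(d);np.savez(n+'1.npz',**d)
    hsv=cv2.cvtColor(d['pixels'],cv2.COLOR_BGR2HSV)
    m=(hsv[...,1]>90)&(hsv[...,0]<25)&(abs(X[...,0]-464)<120)&(abs(X[...,1]-275)<70)&(X[...,2]>24)&(X[...,2]<50)
    print(n,m.sum(),rect(d,m,35,np.array([464,280])))
    d0=dict(np.load(n+'0.npz')); print(slab(d0,28,21,35,(466,275),R=100)[:2])
E
```

```text
9.4 [465.7 279.9 110.6] dp [0.17 0.06 0.71] tw [-0.001  0.001 -0.001] ft [-0.   0.6 -0.8] 65.87088086086304
top 248 (array([419.5, 255.2,  60.5,  16.4,   1.5]), array([226., 277.]))
((array([468.9, 279.3, 159.9,  56.6,   2.6]), array([217., 261.])), (array([468.5, 279.6, 158.6,  55.5,   2. ]), array([217., 262.])))
side 506 (array([469.8, 283.8, 165.5,  84.3,   1.2]), array([262., 199.]))
((array([461.4, 274.6, 159.7,  64.2,   2.6]), array([264., 201.])), (array([461.4, 274.6, 159.7,  64.2,   2.6]), array([264., 201.])))
```

```bash
python3 - <<'E'
from h import *
d1=grab('wrist');np.savez('w1.npz',**d1);cv2.imwrite('pics/w1.png',d1['pixels'])
for nm,d in(('before',dict(np.load('wl.npz'))),('now',d1)):
    X=cloud(d); 
    hsv=cv2.cvtColor(d['pixels'],cv2.COLOR_BGR2HSV)
    m=(X[...,2]>7)&(X[...,2]<17)&(hsv[...,1]>90)&(hsv[...,0]<25)
    P=X[m]
    print(nm,'near edge x',[np.percentile(P[(abs(P[:,1]-y)<2)&(P[:,0]<450),0],1).round(1) for y in(250,260,270,280,290)],
     'y lo',[np.percentile(P[(abs(P[:,0]-x)<2),1],[1,99]).round(1) for x in(385,400,420,440,460)])
    h=(22,50)
    m=(X[...,2]>h[0])&(X[...,2]<h[1])&(abs(X[...,0]-450)<100)&(abs(X[...,1]-280)<45);P=X[m]
    print('  top obj near edge',[np.percentile(P[abs(P[:,1]-y)<2,0],1).round(1) for y in(265,280,295)],[np.percentile(P[(abs(P[:,0]-x)<2),1],[1,99]).round(1) for x in(390,400,420,440,460)],np.median(P[:,2]))
E
```

```text
before near edge x [np.float64(369.0), np.float64(368.3), np.float64(367.5), np.float64(365.8), np.float64(365.0)] y lo [array([216.8, 312. ]), array([218.4, 313.3]), array([220.5, 314.7]), array([222.3, 316.2]), array([224.5, 317.7])]
  top obj near edge [np.float64(386.3), np.float64(385.5), np.float64(384.7)] [array([249. , 303.6]), array([249.7, 304.9]), array([250.1, 305.3]), array([250.6, 305.7]), array([252.2, 307.3])] 27.817373941718216
now near edge x [np.float64(368.9), np.float64(367.7), np.float64(367.0), np.float64(365.8), np.float64(365.2)] y lo [array([216.5, 235.9]), array([217.9, 236.6]), array([219.8, 237.4]), array([222. , 238.4]), array([224. , 318.2])]
  top obj near edge [np.float64(382.6), np.float64(382.0), np.float64(381.2)] [array([243.5, 307.8]), array([244. , 308.1]), array([244.8, 309.2]), array([245.8, 310. ]), array([245.8, 311.9])] 41.898881563768754
```

View pics/w1.png

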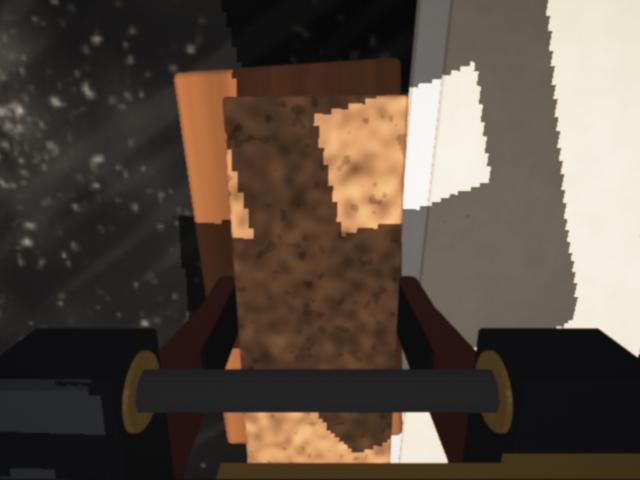

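The board edges repeat within 0.5 mm of the earlier view. The cork (225–405 across, near edge at row 97) is centred to within about 1.5 mm, so correct that and lower it.

Request:
jog_arm([
  {"dp": [0.15, 0.05, 0.3], "twist": [0, 0, 0], "jaw": 0.6},
  {"dp": [0, 0, 0.2], "twist": [0, 0, 0], "jaw": 0.6},
  {"dp": [0, 0, 0.1], "twist": [0, 0, 0], "jaw": 0.6},
  {"dp": [0, 0, 0.1], "twist": [0, 0, 0], "jaw": 0.6},
  {"dp": [0, 0, 0], "twist": [0, 0, 0], "jaw": 0.6},
  {"dp": [0, 0, 0], "twist": [0, 0, 0], "jaw": 0.6},
])

```text
time: 10.15
position: [463.5, 280.4, 102.7]
eef_rot: [-3.14, -0.0, -3.106]
ft_force: [-0.1, -0.2, -1.0]
gripper_width: 65.7
finger_force: 15.0
```

Request:
jog_arm([
  {"dp": [0, 0, 0.05], "twist": [0, 0, 0], "jaw": 0.6},
  {"dp": [0, 0, 0], "twist": [0, 0, 0], "jaw": 0.6},
  {"dp": [0, 0, 0], "twist": [0, 0, 0], "jaw": 0.6},
])

```text
time: 10.45
position: [463.6, 280.4, 102.4]
eef_rot: [-3.14, 0.0, -3.106]
ft_force: [-1.7, -0.5, 3.5]
gripper_width: 65.8
finger_force: 15.0
```

Request:
jog_arm([
  {"dp": [0, 0, 0], "twist": [0, 0, 0], "jaw": 0.9},
  {"dp": [0, 0, 0], "twist": [0, 0, 0], "jaw": 0.9},
  {"dp": [0, 0, 0], "twist": [0, 0, 0], "jaw": 0.9},
  {"dp": [0, 0, -1], "twist": [0, 0, 0], "jaw": 0.9},
  {"dp": [0, 0, -2], "twist": [0, 0, 0], "jaw": 0.9},
  {"dp": [0, 0, -4], "twist": [0, 0, 0], "jaw": 0.9},
  {"dp": [0, 0, -4.5], "twist": [0, 0, 0], "jaw": 1},
  {"dp": [0, 0, -4.5], "twist": [0, 0, 0], "jaw": 1},
])

```text
time: 11.25
position: [463.1, 280.4, 264.3]
eef_rot: [-3.14, -0.001, -3.106]
ft_force: [0.4, 0.8, -0.3]
gripper_width: 87.3
finger_force: 0.0
```

Request:
jog_arm([
  {"dp": [0, 0, -4], "twist": [0, 0, 0], "jaw": 1},
  {"dp": [0, 0, 0], "twist": [0, 0, 0], "jaw": 1},
  {"dp": [0, 0, 0], "twist": [0, 0, 0], "jaw": 1},
])

```text
time: 11.55
position: [463.8, 280.8, 303.7]
eef_rot: [-3.141, 0.003, -3.106]
ft_force: [-0.9, -0.1, -0.3]
gripper_width: 87.9
finger_force: 0.0
```

```bash
cat > chk.py <<'E'
from h import *
import sys
h=float(sys.argv[1])
d=grab('wrist');np.savez('chk.npz',**d)
X=cloud(d);hsv=cv2.cvtColor(d['pixels'],cv2.COLOR_BGR2HSV)
print(sense()['time'],sense()['position'])
print('top',slab(d,h,h-5,h+7,(464,279),sat=256))
P=X[(abs(X[...,2]-h)<4)&(abs(X[...,0]-464)<70)&(abs(X[...,1]-279)<24)]
print('plane',np.linalg.lstsq(np.c_[P[:,:2],np.ones(len(P))],P[:,2],rcond=None)[0].round(3))
m=(X[...,2]>6)&(X[...,2]<60)&(np.hypot(X[...,0]-466,X[...,1]-272)<130)
print('board',rect(d,m,12,np.array([466,272])))
E
python3 chk.py 34
```

```text
11.6 [463.05867739 280.45500075 302.19380107]
top ((array([463.6, 279.6, 169.2,  65.7,   2.6]), array([317., 201.])), (array([463.6, 279.6, 169.2,  65.7,   2.6]), array([317., 201.])), np.float64(33.9))
plane [-1.0000e-03  0.0000e+00  3.4081e+01]
board (array([463.9, 272.1, 193.4,  95.2,   5.6]), array([309., 194.]))
```

Cork: (463.6, 279.6) at 2.6°, against the slab's (463.9, 279.4) at 2.2°; flat, with its top at 34 mm. Now the second slab.

Request:
jog_arm([
  {"dp": [0, 0, 0], "twist": [0, 0, -0.091], "jaw": 1},
  {"dp": [0.58, -4.04, 0], "twist": [0, 0, 0], "jaw": 1},
  {"dp": [0.58, -4.04, 0], "twist": [0, 0, 0], "jaw": 1},
  {"dp": [0.58, -4.04, 0], "twist": [0, 0, 0], "jaw": 1},
  {"dp": [0.58, -4.04, 0], "twist": [0, 0, 0], "jaw": 1},
  {"dp": [0.58, -4.04, 0], "twist": [0, 0, 0], "jaw": 1},
  {"dp": [0.58, -4.04, 0], "twist": [0, 0, 0], "jaw": 1},
  {"dp": [0.58, -4.04, 0], "twist": [0, 0, 0], "jaw": 1},
])

```text
time: 12.4
position: [457.5, -6.4, 300.9]
eef_rot: [-3.141, -0.004, -3.015]
ft_force: [0.2, -0.2, -0.2]
gripper_width: 88.0
finger_force: 0.0
```

Request:
jog_arm([
  {"dp": [0, 0, 4], "twist": [0, 0, 0], "jaw": 1},
  {"dp": [0, 0, 4], "twist": [0, 0, 0], "jaw": 1},
  {"dp": [0, 0, 3], "twist": [0, 0, 0], "jaw": 1},
  {"dp": [0, 0, 2], "twist": [0, 0, 0], "jaw": 1},
  {"dp": [0, 0, 0], "twist": [0, 0, 0], "jaw": 1},
  {"dp": [0, 0, 0], "twist": [0, 0, 0], "jaw": 1},
])

```text
time: 13.0
position: [458.0, -5.1, 171.8]
eef_rot: [-3.141, -0.004, -3.015]
ft_force: [0.7, -0.9, 0.0]
gripper_width: 87.9
finger_force: 0.0
```

```bash
python3 - <<'E'
from h import *
F=frame([np.cos(.127),np.sin(.127),0],[0,0,1]); err([458.7,-5.4,85],F)
d=grab('wrist');print(slab(d,16,9,25,(462,-3)))
E
```

```text
13.0 [458.   -5.1 171.8] dp [-0.09 -0.04  8.68] tw [-0.001 -0.004 -0.   ] ft [ 0.7 -0.9  0. ] 87.88930639387314
((array([458.1,  -6.7, 157.4,  55.3,   7.3]), array([316., 237.])), (array([458.1,  -6.7, 157.4,  55.3,   7.3]), array([316., 237.])), np.float64(15.8))
```

Request:
jog_arm([
  {"dp": [0, 0, 3], "twist": [0, -0.004, 0], "jaw": 1},
  {"dp": [0, 0, 3], "twist": [0, 0, 0], "jaw": 1},
  {"dp": [0, 0, 1.6], "twist": [0, 0, 0], "jaw": 1},
  {"dp": [0, 0, 0.8], "twist": [0, 0, 0], "jaw": 1},
  {"dp": [0, 0, 0], "twist": [0, 0, 0], "jaw": 1},
  {"dp": [0, 0, 0], "twist": [0, 0, 0], "jaw": 1},
])

```text
time: 13.65
position: [460.0, -5.4, 89.6]
eef_rot: [-3.14, 0.005, -3.015]
ft_force: [-0.8, 0.5, 0.6]
gripper_width: 88.0
finger_force: 0.0
```

Request:
jog_arm([
  {"dp": [0, 0, 0], "twist": [0, 0, 0], "jaw": 0.8},
  {"dp": [0, 0, 0], "twist": [0, 0, 0], "jaw": 0.7},
  {"dp": [0, 0, 0], "twist": [0, 0, 0], "jaw": 0.5},
  {"dp": [0, 0, 0], "twist": [0, 0, 0], "jaw": 0.5},
  {"dp": [0, 0, 0], "twist": [0, 0, 0], "jaw": 0.5},
  {"dp": [0, 0, 0], "twist": [0, 0, 0], "jaw": 0.5},
  {"dp": [0, 0, 0], "twist": [0, 0, 0], "jaw": 0.5},
], force=40)

```text
time: 14.35
position: [459.3, -5.3, 88.9]
eef_rot: [-3.14, 0.004, -3.015]
ft_force: [-0.9, -0.4, 5.8]
gripper_width: 55.4
finger_force: 40.0
```

Request:
jog_arm([
  {"dp": [0, 0, 0], "twist": [0, 0, 0], "jaw": 0.75},
  {"dp": [0, 0, 0], "twist": [0, 0.004, 0], "jaw": 0.75},
  {"dp": [0, 0, 0.2], "twist": [0, 0, 0], "jaw": 0.75},
  {"dp": [0, 0, 0.1], "twist": [0, 0, 0], "jaw": 0.75},
  {"dp": [0, 0, 0], "twist": [0, 0, 0], "jaw": 0.75},
  {"dp": [0, 0, 0], "twist": [0, 0, 0], "jaw": 0.75},
])

```text
time: 14.95
position: [459.1, -5.3, 85.5]
eef_rot: [-3.14, -0.001, -3.015]
ft_force: [-0.9, -0.6, -0.3]
gripper_width: 65.9
finger_force: 0.0
```

Request:
jog_arm([
  {"dp": [0, 0, 0], "twist": [0, 0, 0], "jaw": 0.6},
  {"dp": [0, 0, 0], "twist": [0, 0, 0], "jaw": 0.5},
  {"dp": [0, 0, 0], "twist": [0, 0, 0], "jaw": 0.5},
  {"dp": [0, 0, 0], "twist": [0, 0, 0], "jaw": 0.5},
  {"dp": [0, 0, 0], "twist": [0, 0, 0], "jaw": 0.5},
])

```text
time: 15.45
position: [459.2, -5.3, 85.7]
eef_rot: [-3.14, -0.0, -3.015]
ft_force: [0.0, -0.4, 0.1]
gripper_width: 55.6
finger_force: 40.0
```

Request:
jog_arm([
  {"dp": [0, 0, -0.5], "twist": [0, 0, 0], "jaw": 0.5},
  {"dp": [0, 0, -1], "twist": [0, 0, 0], "jaw": 0.5},
  {"dp": [0, 0, -2], "twist": [0, 0, 0], "jaw": 0.5},
  {"dp": [0, 0, -3], "twist": [0, 0, 0], "jaw": 0.5},
  {"dp": [0, 0, -3], "twist": [0, 0, 0], "jaw": 0.5},
  {"dp": [0, 0, -2], "twist": [0, 0, 0.044], "jaw": 0.5},
  {"dp": [0, 0, -0.5], "twist": [0, 0, 0.045], "jaw": 0.5},
  {"dp": [0, 0, 0], "twist": [0, 0, 0], "jaw": 0.5},
])

```text
time: 16.25
position: [459.6, -5.1, 207.3]
eef_rot: [-3.139, 0.003, -3.104]
ft_force: [-0.2, 0.4, -4.2]
gripper_width: 55.8
finger_force: 40.0
```

```bash
cat > p2.py <<'E'
from h import *
F=frame([np.cos(.038),np.sin(.038),0],[0,0,1]); err([463.9,280.5,115],F)
E
python3 p2.py
```

```text
16.25 [459.6  -5.1 207.3] dp [-1.47 28.55  9.18] tw [-0.002  0.003 -0.001] ft [-0.2  0.4 -4.2] 55.77176365699797
```

Request:
jog_arm([
  {"dp": [-0.2, 2, 0], "twist": [0, 0, 0], "jaw": 0.5},
  {"dp": [-0.2, 4, 0], "twist": [0, 0, 0], "jaw": 0.5},
  {"dp": [-0.2, 4, 0], "twist": [0, 0, 0], "jaw": 0.5},
  {"dp": [-0.2, 4, 0], "twist": [0, 0, 0], "jaw": 0.5},
  {"dp": [-0.2, 4, 0], "twist": [0, 0, 0], "jaw": 0.5},
  {"dp": [-0.2, 4, 0], "twist": [0, 0, 0], "jaw": 0.5},
  {"dp": [-0.2, 4, 0], "twist": [0, 0, 0], "jaw": 0.5},
  {"dp": [0, 2.5, 0], "twist": [0, 0, 0], "jaw": 0.5},
])

```text
time: 17.05
position: [461.8, 282.7, 204.7]
eef_rot: [-3.14, -0.001, -3.101]
ft_force: [-0.2, -0.6, -2.9]
gripper_width: 55.6
finger_force: 40.0
```

Request:
jog_arm([
  {"dp": [0, 0, 1], "twist": [0, 0, 0], "jaw": 0.5},
  {"dp": [0, 0, 2], "twist": [0, 0, 0], "jaw": 0.5},
  {"dp": [0, 0, 2], "twist": [0, 0, 0], "jaw": 0.5},
  {"dp": [0, 0, 2], "twist": [0, 0, 0], "jaw": 0.5},
  {"dp": [0, 0, 0.6], "twist": [0, 0, 0], "jaw": 0.5},
  {"dp": [0, 0, 0], "twist": [0, 0, 0], "jaw": 0.5},
  {"dp": [0, 0, 0], "twist": [0, 0, 0], "jaw": 0.5},
])

```text
time: 17.75
position: [462.6, 279.8, 129.5]
eef_rot: [-3.14, -0.0, -3.104]
ft_force: [-0.1, -0.5, -3.8]
gripper_width: 55.5
finger_force: 40.0
```

```bash
python3 p2.py; cat > q.py <<'E'
from h import *
d=grab('wrist');np.savez('w2.npz',**d);cv2.imwrite('pics/w2.png',d['pixels'])
X=cloud(d);hsv=cv2.cvtColor(d['pixels'],cv2.COLOR_BGR2HSV)
def rep(n,m):
    P=X[m];print(n,len(P),'z',np.median(P[:,2]).round(1),'near',[np.percentile(P[abs(P[:,1]-y)<2,0],1).round(1) for y in(265,280,295)],'y',[np.percentile(P[abs(P[:,0]-x)<2,1],[1,99]).round(1) for x in(400,420,440)])
b=(abs(X[...,0]-450)<105)&(abs(X[...,1]-280)<50)
rep('slab',b&(hsv[...,1]<80)&(X[...,2]>41)&(X[...,2]<90)); rep('cork',b&(hsv[...,1]>80)&(X[...,2]>24)&(X[...,2]<39))
E
python3 q.py
```

```text
17.75 [462.6 279.8 129.5] dp [-0.13  0.07  1.45] tw [-0.002 -0.    -0.   ] ft [-0.1 -0.5 -3.8] 55.46315958770056
slab 44084 z 59.6 near [np.float64(384.0), np.float64(383.4), np.float64(382.8)] y [array([249.2, 303.2]), array([250.1, 304.1]), array([250.7, 304.7])]
cork 1769 z 33.6 near [np.float64(379.8), np.float64(378.8), np.float64(378.2)] y [array([243.8, 309.6]), array([244.3, 310.3]), array([309.8, 311.4])]
```

View pics/w2.png

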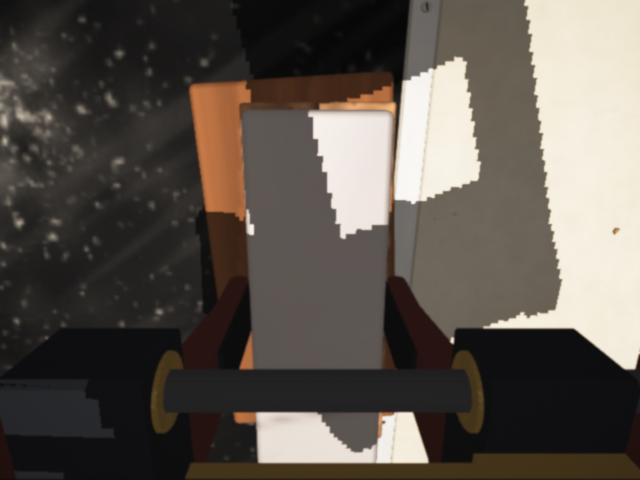

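The slab hangs above the cork at (245–392, 110), about 1.5 mm short in x and 0.5 mm in y. Correct that and lower it.

Request:
jog_arm([
  {"dp": [-0.15, 0.06, 0.3], "twist": [0, 0, 0], "jaw": 0.5},
  {"dp": [0, 0, 0.2], "twist": [0, 0, 0], "jaw": 0.5},
  {"dp": [0, 0, 0.1], "twist": [0, 0, 0], "jaw": 0.5},
  {"dp": [0, 0, 0.1], "twist": [0, 0, 0], "jaw": 0.5},
  {"dp": [0, 0, 0], "twist": [0, 0, 0], "jaw": 0.5},
  {"dp": [0, 0, 0], "twist": [0, 0, 0], "jaw": 0.5},
  {"dp": [0, 0, 0], "twist": [0, 0, 0], "jaw": 0.5},
])

```text
time: 18.5
position: [463.9, 280.8, 122.3]
eef_rot: [-3.14, -0.0, -3.104]
ft_force: [-0.6, -0.2, -3.3]
gripper_width: 55.6
finger_force: 40.0
```

```bash
python3 p2.py; python3 q.py
```

```text
18.5 [463.9 280.8 122.3] dp [ 0.   -0.02  0.73] tw [-0.002 -0.    -0.   ] ft [-0.6 -0.2 -3.3] 55.63617393089537
slab 44549 z 52.4 near [np.float64(385.3), np.float64(384.7), np.float64(384.2)] y [array([250.2, 303.9]), array([251.1, 304.7]), array([251.7, 305.7])]
cork 3809 z 33.7 near [np.float64(379.5), np.float64(378.9), np.float64(378.4)] y [array([243.6, 309.5]), array([244.5, 310.5]), array([245.6, 311.1])]
```

Aligned within 1 mm. Lower the last couple of millimetres.

Request:
jog_arm([
  {"dp": [0, 0, 0.1], "twist": [0, 0, 0], "jaw": 0.5},
  {"dp": [0, 0, 0.05], "twist": [0, 0, 0], "jaw": 0.5},
  {"dp": [0, 0, 0.05], "twist": [0, 0, 0], "jaw": 0.5},
  {"dp": [0, 0, 0], "twist": [0, 0, 0], "jaw": 0.5},
  {"dp": [0, 0, 0], "twist": [0, 0, 0], "jaw": 0.5},
])

```text
time: 19.05
position: [463.9, 280.7, 120.2]
eef_rot: [-3.14, -0.0, -3.104]
ft_force: [0.1, -0.0, -3.1]
gripper_width: 55.7
finger_force: 40.0
```

Request:
jog_arm([
  {"dp": [0, 0, 0.05], "twist": [0, 0, 0], "jaw": 0.5},
  {"dp": [0, 0, 0], "twist": [0, 0, 0], "jaw": 0.5},
  {"dp": [0, 0, 0], "twist": [0, 0, 0], "jaw": 0.5},
])

```text
time: 19.35
position: [463.9, 280.7, 119.7]
eef_rot: [-3.14, -0.0, -3.104]
ft_force: [0.0, 0.7, -3.4]
gripper_width: 55.7
finger_force: 40.0
```

Request:
jog_arm([
  {"dp": [0, 0, 0.05], "twist": [0, 0, 0], "jaw": 0.5},
  {"dp": [0, 0, 0], "twist": [0, 0, 0], "jaw": 0.5},
  {"dp": [0, 0, 0], "twist": [0, 0, 0], "jaw": 0.5},
])

```text
time: 19.65
position: [463.9, 280.7, 119.7]
eef_rot: [-3.14, 0.0, -3.104]
ft_force: [-1.9, -1.2, 5.0]
gripper_width: 55.7
finger_force: 40.0
```

Request:
jog_arm([
  {"dp": [0, 0, -0.03], "twist": [0, 0, 0], "jaw": 0.5},
  {"dp": [0, 0, 0], "twist": [0, 0, 0], "jaw": 0.8},
  {"dp": [0, 0, 0], "twist": [0, 0, 0], "jaw": 0.8},
  {"dp": [0, 0, 0], "twist": [0, 0, 0], "jaw": 0.8},
  {"dp": [0, 0, -1], "twist": [0, 0, 0], "jaw": 0.8},
  {"dp": [0, 0, -2], "twist": [0, 0, 0], "jaw": 0.8},
  {"dp": [0, 0, -4], "twist": [0, 0, 0], "jaw": 1},
  {"dp": [0, 0, -4.5], "twist": [0, 0, 0], "jaw": 1},
], force=10)

```text
time: 20.45
position: [463.1, 280.5, 235.3]
eef_rot: [-3.139, -0.003, -3.104]
ft_force: [0.4, 1.4, -0.2]
gripper_width: 82.5
finger_force: 0.0
```

Request:
jog_arm([
  {"dp": [0, 0, -4], "twist": [0, 0, 0], "jaw": 1},
  {"dp": [0, 0, -2.5], "twist": [0, 0, 0], "jaw": 1},
  {"dp": [0, 0, 0], "twist": [0, 0, 0], "jaw": 1},
  {"dp": [0, 0, 0], "twist": [0, 0, 0], "jaw": 1},
])

```text
time: 20.85
position: [463.9, 281.0, 300.1]
eef_rot: [-3.14, 0.001, -3.104]
ft_force: [-0.5, -0.3, -0.6]
gripper_width: 87.7
finger_force: 0.0
```

```bash
python3 chk.py 50; python3 q.py
```

```text
20.9 [463.31636053 280.72191701 298.91162375]
top ((array([463.5, 279.9, 157.9,  55.5,   2.2]), array([317., 206.])), (array([463.5, 279.9, 157.9,  55.5,   2.2]), array([317., 206.])), np.float64(49.8))
plane [-1.0000e-03  1.0000e-03  5.0014e+01]
board (array([464.8, 272.2, 195.2,  95.2,   5.6]), array([309., 195.]))
slab 12267 z 49.8 near [np.float64(385.4), np.float64(384.9), np.float64(384.3)] y [array([249.6, 304.6]), array([251.1, 304.9]), array([251.9, 306.2])]
cork 1971 z 33.7 near [np.float64(379.7), np.float64(379.2), np.float64(378.6)] y [array([244.3, 309.3]), array([245.4, 310.7]), array([245.5, 310.9])]
```

View pics/w2.png

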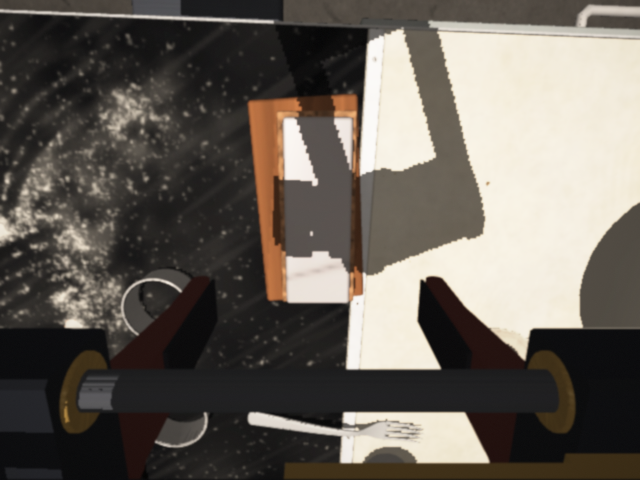

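The stack at (318,207) is flat and square: the upper slab is at (463.5, 279.9) and 2.2°, against the lower slab's (463.9, 279.4) and 2.2°. The gripper is clear, so I'll hand in.

```bash
python3 -c "
from h import *
print(r.job_done())"
```

```text
the job is handed in; nothing more can be done
None
```

The cork sheet lies flat and centred on the lower marble slab, and the second slab lies flat on the cork, within about 1 mm and 0.5° of the first; the job was handed in at about 21 s of the 72 s allowed.

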